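# Clamp the blanking cap on a spare dust-extraction stub

### The arm

A 6-joint arm with a two-finger parallel gripper is mounted at the origin on the work surface. World frame = base frame: x ahead of the robot, y to its left, z up, the work surface at z = 0. Lengths are in mm, angles in rad, forces in N, time in s.
With the tool pointing down it reaches from about 350 to 975 mm from the base axis. Payload 4.9 kg.
Tool frame: the origin (TCP) lies midway between the tips of the shut fingers; the grasp point (between the pads) lies 19 mm behind it; z points along the fingers, y is the line along which they close (so a half turn about z gives the same grasp; the last joint's range is limited). The gripper opens to 85 mm and grips with 20 to 120 N. Pads are 22 mm wide; open, the fingers measure 114 mm over their backs; the gripper's body (76 mm by 85 mm) begins 54 mm behind the grasp point. The pads swing forward as they close: fully open they stand 13 mm farther back than shut.
Start: joints at [-1.231, 0.053, 1.613, -0, 1.476, -0.119], TCP at [276.787, -560.348, 231.304] pointing down, gripper open.
Joint ranges: [-3.01, 3.01], [-1.01, 2.22], [0.06, 2.58], [-1.02, 4.17], [0.09, 2.62], [-3.14, 3.14]. Speed limits (rad/s): [2.57, 2.57, 3.14, 3.14, 3.14, 3.14].

### API

Orientations are given as a unit quaternion [x, y, z, w].
In Python, from station import robot gives the robot as it stands. Calls block until the motion is done:
- robot.move_pose(position, orientation): joint-space move of the TCP to a pose.
- robot.move_straight(position, rot=None, max_speed=150, guard=None): straight line of the TCP; rot=None keeps the orientation; max_speed is the mean speed in mm/s. With guard (N) it stops when the force on the tool has changed by that much, and returns True; else False.
- robot.goto_joints(angles): joint-space move.
- robot.open_gripper() and robot.gripper_close(): open the fingers fully, or close them until they stop; the grip force is fixed at half the most.
- robot.hold(seconds).
- robot.solve_ik(position, orientation): joint angles nearest the present ones, or None.
- robot.grab_frame(name): name is "side" or "top" or "wrist"; returns the picture (420x560x3 uint8, red, green, blue); there is no depth.
- robot.camera_model(name): a dict with "fov_y" (degrees; the focal length in pixels is half the picture's height over the tangent of half this angle, whatever the lens; pixels are square), "cx", "cy" (the principal point, pixels), "rvec" (rotation vector, rad) and "tvec" (3), from world to camera coordinates, as OpenCV has them. Camera axes: x right, y down, z forward; pixel columns grow to the right and rows downward; lengths in mm; the calibration is good to about 2 mm. A picture is of the moment at which its call begins: read the wrist's pose just before it. camera_model takes no time and is no camera call; for the wrist camera it gives the pose at the moment of the call.
A pose or a line that the arm cannot do raises robot.Unreachable and nothing moves.
- robot.hand_in(): hands the job in; it is judged then, once.
Readings, each from a call of its own:
- robot.get_time_s(): time.
- robot.get_qpos(): joint angles.
- robot.get_dq(): joint speeds.
- robot.get_joint_torque(): joint torques, N m.
- robot.get_position(): TCP position.
- robot.get_ee_rot(): TCP orientation.
- robot.get_wrist_force(): force on the tool from outside, world axes, zero at the start.
- robot.get_moment(): the same for the moment, N m.
- robot.get_gripper_width(): finger opening in mm.
- robot.get_grasp_force(): force on a finger pad.
Only numpy, scipy, OpenCV 4.12 (cv2) and the standard library are available. Lean on these libraries where they do the work, as an engineer would, in place of code of your own. Each camera call takes 0.05 s, during which the arm holds its last target. There are 200 camera calls.

### The job

A spare stub of the dust-extraction duct is closed by a black slotted cap. Take the steel band clamp with the red thumb key out of the wooden rack, slide it over the cap until it sits wholly behind the raised barb, and turn the key clockwise until the band is snug all round, but do not crush the cap. Push it on gently, let go, and leave the other things where they are.

Things in the scene. Friction and masses are not known exactly. Their poses are not given: they have to be found in the camera images.
- manifold: Fixed galvanised duct, 100 mm across, lying along its x on two feet, its axis 110 mm above the bench; the 50 mm stub leaves its side and points level to -y. Origin on the bench below the middle of the band's seat; z up. A blast gate plate, 150 mm wide and 230 mm high with its red grip, stands across the duct 165 mm to +x.
- stub_seat (a point): Point on the stub's axis, 110 mm up, in the middle of the seat; axes as manifold. The stub points to -y. Along y from here, in mm: steel shoulder of radius 30.5 from +10 to +18; seat, radius 25, from -10 to +10; barb, radius 26.5 at -12 to -10, ramping down to 25 at -18; plain cap to -28, nose tapering to radius 21 at -35. Duct's side begins at +72.
- clamp: Loose steel worm-drive band, standing on edge. Origin at the ring's middle, y along the ring's axis, z up, +x to the worm housing (12 x 14 x 26 mm, centred 38.5 mm out). Strap 14 mm wide, 3 mm thick, inner radius 27.5 to 29.4 mm at the start. As the screw closes the band, the ring's middle moves from the origin up to 5 mm towards +x.
- bridge_grip (a point): Centre of the bridge, the clamp's steel hump on top of the strap, straight above the ring's middle: 18 mm along x, 14 mm along the ring's axis, 10 mm tall, 5 mm above the strap's outside (top face 5 mm above this point). Axes as clamp. Safe to grip across its 14 mm; fingers there pass over the shoulder.
- key_grip (a point): Centre of the red key: wing 24 mm wide (its x), 8 thick (y), 26 tall, on the upright screw (z), 38.5 mm beside, 46 above clamp's origin. Clockwise from above tightens, by 2 rad or more; each rad draws the screw 1.2 mm to the stub's axis and up about as much. Free at 0.1 N m; biting, it climbs 0.4 per rad: 0.2 to 0.3 is snug, over 0.37 crushes; at a standstill 0.1 less is felt. Stays where left.
- rack: Fixed plywood block 130 x 150 x 30 mm with three slots along its x, origin below its centre; z up. The clamp stands in the middle slot, 18 mm deep, with its housing resting on the block's top; lift it straight up.
- small_clamp_a: Smaller band clamp, 40 mm across, standing in the slot 48 mm to the rack's -y side, top 60 mm above the bench; origin at its ring's middle. Not to be disturbed.
- small_clamp_b: Smaller band clamp, 40 mm across, standing in the slot 48 mm to the rack's +y side, top 60 mm above the bench; origin at its ring's middle. Not to be disturbed.
- gouge: Bowl gouge, 330 mm long along its x, wooden handle to -x, lying on the bench, 27 mm high; origin on the bench under its ferrule. Not to be disturbed.
- bowl: Turned wooden bowl, 104 mm across, 45 mm high, standing on the bench; origin under its centre. Not to be disturbed.
Things that resemble listed ones, but are neither listed nor needed, are in the scene too. Leave any pink or yellow look-alike of the clamp alone.

How it is judged (in metres and radians):
On the way:
1. the band is on the stub, wholly behind the barb, and not yet tight (y of clamp in the frame of stub_seat between -0.0035 and 0.0045 m and x of clamp in the frame of stub_seat between -0.008 and 0.008 m and z of clamp in the frame of stub_seat between -0.008 and 0.008 m and angle between the y axis of clamp and the y axis of stub_seat, either way round below 0.25 rad and contact force between clamp and manifold below 20 N), for 0.2 s.
At the end, for the whole second after the job is handed in: The band lies on the seat, wholly behind the barb (its middle -3.5 to +4.5 mm from the seat's middle), square on the stub within 0.25 rad, at rest and released, gripping the cap with more than 50 N in all (y of clamp in the frame of stub_seat between -0.0035 and 0.0045 m and x of clamp in the frame of stub_seat between -0.008 and 0.008 m and z of clamp in the frame of stub_seat between -0.008 and 0.008 m and angle between the y axis of clamp and the y axis of stub_seat, either way round below 0.25 rad and contact force between clamp and manifold above 50 N and linear speed of clamp below 0.01 m/s); the robot touches nothing.
It fails at once if the cap is crushed: clamp and stub press on each other with more than 250 N in all (contact force between clamp and manifold above 250 N).
It fails at once if the band is rammed on: more than 30 N between clamp and stub while the band is not yet behind the barb (contact force between clamp and manifold above 30 N and y of clamp in the frame of stub_seat below -0.006 m).
It fails at once if the gripper knocks the duct or stub with more than 15 N (contact force between the fingers and manifold above 15 N).
It fails at once if a smaller clamp, the gouge or the bowl is moved by more than 15 mm (distance of any of small_clamp_a, small_clamp_b, gouge, bowl from where it was at the start of the episode above 0.015 m).
It also fails if it takes over 69 s, if anything falls off the work surface, if the arm or the gripper's body presses on something with over 40 N, if the wrist force passes 120 N, or if a joint passes its speed limit or range.

## Working session

There is one attempt and no reset: what is moved stays moved. The work goes in short steps, each a Python script; the robot and the scene stay as the last script left them, time stands still between calls to the robot, and variables do not carry over. Pictures are saved under pics/ and viewed, at most 10 in all, crops included, and the job is handed in when it is done.

```bash
mkdir -p pics; ls; python3 - <<'E'
from station import robot
import cv2,numpy as np
for n in ("side","top","wrist"):
    m=robot.camera_model(n); im=robot.grab_frame(n)
    cv2.imwrite(f"pics/{n}0.png",im[...,::-1])
    print(n,m, "cam pos",-cv2.Rodrigues(np.array(m['rvec'],float))[0].T@np.array(m['tvec']))
print(robot.get_ee_rot(),robot.get_time_s())
E
```

```text
pics
side {'fov_y': 53.31085679940637, 'cx': 276.5041439846951, 'cy': 216.06081100871432, 'rvec': array([ 2.29678764, -0.32942072,  0.13288952]), 'tvec': array([-557.95136716,  130.32059822,  822.01608272])} cam pos [ 398.09492186 -651.49803764  648.90243244]
top {'fov_y': 50.99057686466441, 'cx': 281.0355136682513, 'cy': 208.2806181441671, 'rvec': array([ 2.15427697, -2.1525801 ,  0.13636756]), 'tvec': array([-90.8851318 , 581.61823759, 863.78201149])} cam pos [465.64732421 -92.84450778 931.24202637]
wrist {'fov_y': 68.68305581803165, 'cx': 281.1010485537909, 'cy': 208.5794917397099, 'rvec': array([-2.43553049,  1.5131931 ,  0.24033949]), 'tvec': array([-623.93748658,  -38.42895178,  379.93528365])} cam pos [ 348.44405666 -524.47075055  372.34763657]
[ 9.73805816e-01  2.27379880e-01 -8.31649254e-05 -7.85250713e-04] 0.15
```

View pics/top0.png

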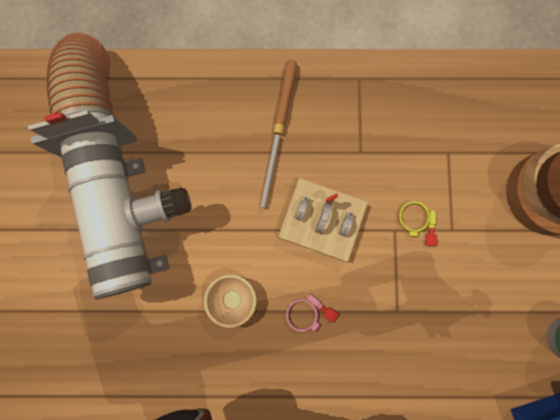

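View pics/side0.png

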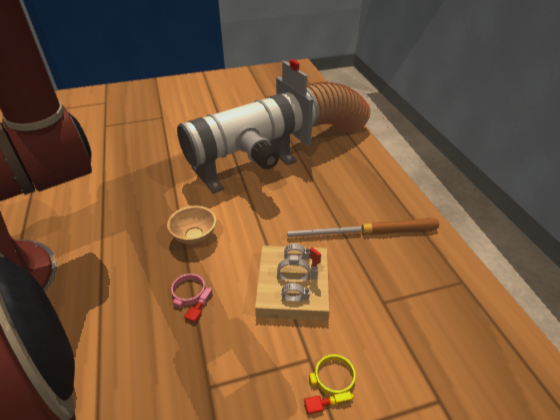

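Top view: the steel clamp with the red key is in the rack's middle slot (325,216). The pink (303,315) and yellow (415,217) ones are look-alikes on the bench. The stub nose is near (188,201), the bowl at (231,300) and the gouge ferrule at (278,128). The side view agrees: clamp (293,270), stub cap (265,153). I'll confirm with enlarged crops.

```bash
python3 - <<'E'
import cv2,numpy as np
t=cv2.imread('pics/top0.png');s=cv2.imread('pics/side0.png')
def c(im,x,y,w,h,k): return cv2.resize(im[y:y+h,x:x+w],None,fx=k,fy=k,interpolation=cv2.INTER_CUBIC)
# top: duct 40..200 x 100..300 ; rack 270..380 x 170..270
a=c(t,275,172,100,100,4);b=c(t,110,150,100,100,4)
d=c(s,250,235,100,50,4);e=c(s,225,110,100,75,4)
cv2.imwrite('pics/crop1.png',np.hstack([a,b]))
d=c(s,250,235,100,75,4)
cv2.imwrite('pics/crop2.png',np.hstack([d,e]))
E
```

```text
(no output)
```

View pics/crop1.png

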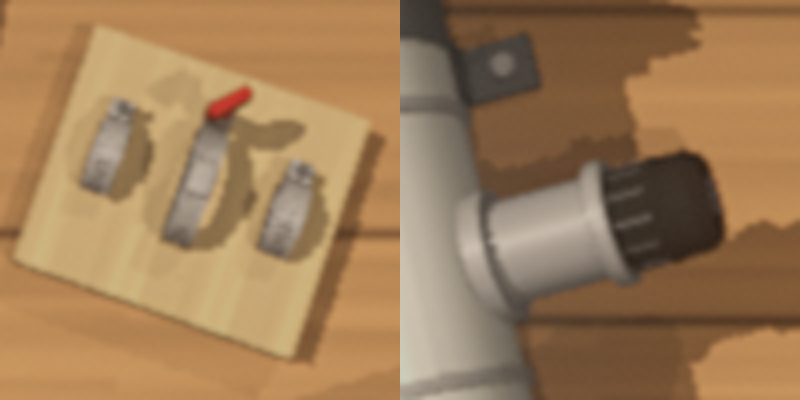

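View pics/crop2.png

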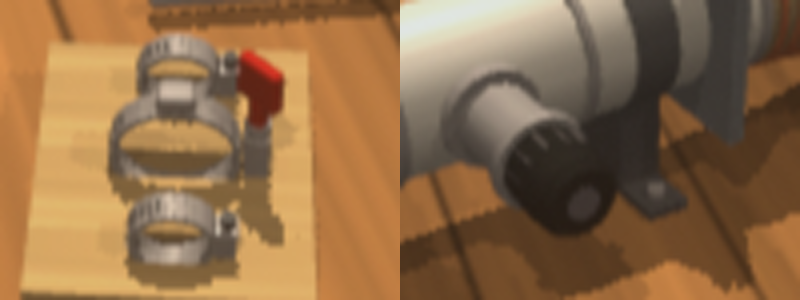

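The crops confirm it: the steel clamp with the red key is in the middle slot, flanked by the smaller grey ones. Next come rough poses, then close wrist pictures.

```bash
cat > h.py <<'E'
from station import robot
import cv2,numpy as np
from scipy.spatial.transform import Rotation as R
from scipy.optimize import least_squares
def K(m):
    f=210/np.tan(np.radians(m['fov_y'])/2); return np.array([[f,0,m['cx']],[0,f,m['cy']],[0,0,1]])
def proj(m,P): return cv2.projectPoints(np.array(P,float).reshape(-1,3),np.array(m['rvec'],float),np.array(m['tvec'],float),K(m),None)[0][:,0]
def ray(m,uv,z):
    Rm=cv2.Rodrigues(np.array(m['rvec'],float))[0]; c=-Rm.T@np.array(m['tvec'],float)
    d=Rm.T@np.linalg.inv(K(m))@np.array([uv[0],uv[1],1.]); return c+d*(z-c[2])/d[2]
def down(yaw):  # tool z down, tool y (closing line) at world angle yaw
    y=np.array([np.cos(yaw),np.sin(yaw),0]); z=np.array([0,0,-1.]); return R.from_matrix(np.c_[np.cross(y,z),y,z]).as_quat()
def fr(o,yaw,p): return np.array(o)+R.from_euler('z',yaw).apply(p)
E
python3 - <<'E'
from h import *
m=robot.camera_model('top'); s=robot.camera_model('side')
t=lambda x,y:(275+x/4,172+y/4)
C=np.array([ray(m,t(*p),30) for p in [(93,25),(370,122),(295,360),(13,262)]]);print(C)
ex=(C[0]+C[1]-C[2]-C[3]);print('rack',C.mean(0),np.arctan2(ex[1],ex[0]),[np.linalg.norm(C[i]-C[(i+1)%4]) for i in range(4)])
u=lambda x,y:(110+(x-400)/4,150+y/4)
a=ray(m,u(718,205),110);b=ray(m,u(620,222),110);d=a-b;print('stub nose',a,'shoulder',b,'yaw',np.arctan2(d[1],d[0])+np.pi/2)
# nose triangulated with the side view
print('side nose',ray(s,(270.75,160.5),110))
# wrist camera in the tool frame
w=robot.camera_model('wrist');Rt=R.from_quat(robot.get_ee_rot()).as_matrix();Rc=cv2.Rodrigues(np.array(w['rvec'],float))[0]
c=-Rc.T@np.array(w['tvec'],float);print('cam in tool',Rt.T@(c-robot.get_position()),(Rc@Rt).round(3).tolist())
E
```

```text
[[ 645.73120183 -126.1866244    30.        ]
 [ 594.81616767 -269.05024523   30.        ]
 [ 472.73869762 -228.02501767   30.        ]
 [ 522.36830058  -84.7644979    30.        ]]
rack [ 558.91359193 -177.0065963    30.        ] -0.3240731737401408 [np.float64(151.6652724290881), np.float64(128.78655982397763), np.float64(151.6135680463753), np.float64(130.13146417759933)]
stub nose [585.53474662  81.97969828 110.        ] shoulder [577.41980795 127.92380581 110.        ] yaw 0.17482322411877904
side nose [593.96744818  88.27255295 110.        ]
cam in tool [  80.10795241   -0.14595847 -142.13532   ] [[-0.0, 1.0, -0.0], [-0.952, -0.0, -0.308], [-0.308, 0.0, 0.952]]
```

```bash
python3 - <<'E'
from h import *
import pickle
D={}
def shot(n):
    m=robot.camera_model('wrist');im=robot.grab_frame('wrist');D[n]=m
    cv2.imwrite(f'pics/{n}.png',im[...,::-1])
cy=-0.324; robot.move_pose([559,-177,190],down(cy-np.pi/2)); shot('w1')
sy=0.175; o=np.array([578.5,117,0])
robot.move_pose(fr(o,sy,[-45,-30,205]),down(sy-np.pi/2)); shot('w2')
pickle.dump(D,open('D.pkl','wb')); print(robot.get_time_s(),robot.get_position(),robot.get_qpos(),robot.get_wrist_force())
E
python3 - <<'E'
import cv2,numpy as np
a=cv2.imread('pics/w1.png');b=cv2.imread('pics/w2.png')
cv2.imwrite('pics/w12.png',np.vstack([cv2.resize(a[60:360,130:430],(600,600))]))
E
```

```text
3.0 [539.7445454   78.35370606 204.8959089 ] [ 7.93271242e-03 -1.20138241e-01  1.82595955e+00 -4.70658824e-04
  1.43581819e+00  1.40585106e+00] [-0.74664222  0.60649711 -0.58126102]
```

View pics/w12.png

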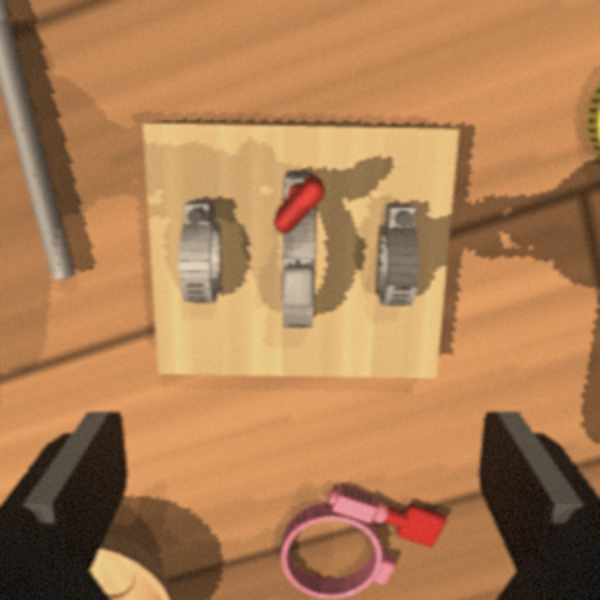

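View pics/w2.png

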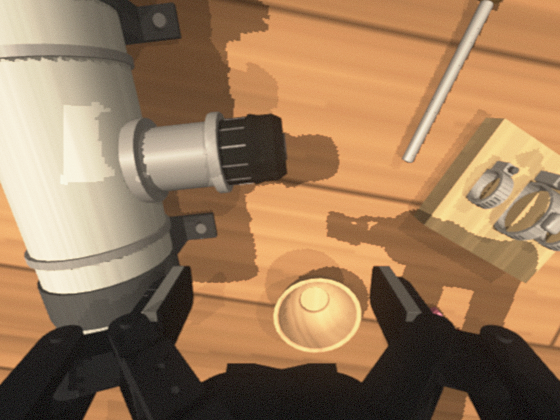

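w1: bridge hump is centred near full-frame px (279.5,201), and the key wing at about (280,162) is turned. w2: shoulder collar is near x=214, the black cap spans (222–286, 113–187). I'll fit both with models.

```bash
cat > fit.py <<'E'
from h import *
from scipy.optimize import minimize
from scipy.ndimage import binary_fill_holes
k=4
def circ(y,r): a=np.linspace(0,2*np.pi,40); return np.c_[r*np.cos(a),0*a+y,110+r*np.sin(a)]
def hull(m,o,yaw,rings,roi):
    P=np.vstack([circ(*q) for q in rings]); uv=proj(m,fr(o,yaw,P)); h=cv2.convexHull((((uv-roi[:2])*k+1.5)*16).astype(np.float32))
    M=np.zeros((roi[3]*k,roi[2]*k),np.uint8); cv2.fillConvexPoly(M,np.round(h).astype(np.int32),1,shift=4); return M
def model(m,p,roi):
    o=[p[0],p[1],0];y=p[2]
    return ((hull(m,o,y,[(-35,21),(-28,25),(10,25)],roi)|hull(m,o,y,[(-18,25),(-12,26.5),(-10,26.5)],roi))&~hull(m,o,y,[(10,30.5),(18,30.5)],roi))&1
def mask(im,roi,th):
    x,y,w,h=roi; c=cv2.resize(im[y:y+h,x:x+w],None,fx=k,fy=k,interpolation=cv2.INTER_CUBIC).max(2)
    b=(c<th).astype(np.uint8); b=cv2.morphologyEx(b,cv2.MORPH_CLOSE,np.ones((25,25)))
    n,l,s,_=cv2.connectedComponentsWithStats(b); return binary_fill_holes(l==l[h*k//2,w*k//2]).astype(np.uint8)
def fit(views,p0):
    ms=[(m,roi,mask(im,roi,th)) for m,im,roi,th in views]
    f=lambda p:-sum((lambda A,B:(A&B).sum()/(A|B).sum())(model(m,p,roi),M) for m,roi,M in ms)
    r=minimize(f,p0,method='Nelder-Mead',options=dict(initial_simplex=np.array(p0)+np.array([[0,0,0],[5,0,0],[0,5,0],[0,0,.08]])));return r.x,r.fun,ms
E
python3 - <<'E'
from fit import *
import pickle
D=pickle.load(open('D.pkl','rb')); w2=cv2.imread('pics/w2.png'); t=cv2.imread('pics/top0.png'); tm=robot.camera_model('top')
for v in ([(D['w2'],w2,(205,98,100,104),80)],[(tm,t,(150,180,50,44),80)]):
    p,f,ms=fit(v,[578.5,117,.175]); print(p,f)
    M=ms[0][2]; print(M.sum()/16)
    A=np.dstack([M*200,model(v[0][0],p,v[0][2])*200,M*0]); cv2.imwrite(f'pics/m{len(M)}.png',A)
m=D['w1'];q=lambda x,y:(130+x/2,60+y/2)
C=np.array([ray(m,q(*c),30) for c in [(143,124),(459,127),(437,377),(158,374)]]);ex=(C[0]+C[1]-C[2]-C[3]);ey=C[0]+C[3]-C[1]-C[2]
print('rack',C.mean(0),np.arctan2(ex[1],ex[0]),np.arctan2(-ey[0],ey[1]),[np.linalg.norm(C[i]-C[(i+1)%4]) for i in range(4)])
b=ray(m,q(299,281.5),84.4);print('bridge',b,'rack-frame',R.from_euler('z',.324).apply(b-C.mean(0)))
for kz in (102,):
  a1,a2=ray(m,q(284,225),kz),ray(m,q(316,186),kz); print('key',(a1+a2)/2,np.arctan2(*(a2-a1)[[1,0]]),R.from_euler('z',.324).apply((a1+a2)/2-C.mean(0)))
E
```

```text
[5.82177214e+02 1.21855515e+02 2.65380042e-01] -0.7947502943625973
4256.5625
[5.79568538e+02 1.25248582e+02 2.71096948e-01] -0.8230949378490362
672.4375
rack [ 562.12554698 -176.23061274   30.        ] -0.339809466097145 -0.3353011839434061 [np.float64(149.79770615539852), np.float64(130.09535575920822), np.float64(150.3687929289764), np.float64(129.68102489953773)]
bridge [ 565.7918916  -177.59524143   84.4       ] rack-frame [ 3.91002763 -0.12640542 54.4       ]
key [ 598.69595693 -189.15197216  102.        ] -1.0112945400986195 [38.78129207 -0.60646403 72.        ]
```

```bash
python3 - <<'E'
import cv2,numpy as np
a=cv2.imread('pics/m416.png'); w=cv2.imread('pics/w2.png')[98:202,205:305]; w=cv2.resize(w,None,fx=4,fy=4,interpolation=cv2.INTER_CUBIC)
b=cv2.imread('pics/w1.png')[130:230,250:310];b=cv2.resize(b,None,fx=4.16,fy=4.16,interpolation=cv2.INTER_CUBIC)[:416]
w=np.clip(w.astype(int)*1.4,0,255).astype(np.uint8)
o=np.hstack([a,w,b]); f=800/o.shape[1]; print(o.shape,f)
top=np.hstack([w,cv2.resize(b,(w.shape[0]*b.shape[1]//b.shape[0],w.shape[0]))]); print(top.shape)
sm=cv2.resize(a,(200,208)); top[:208//2*1,:0]=0
canvas=np.zeros((600,800,3),np.uint8); canvas[:416,:top.shape[1]]=top[:, :800]; canvas[416:600,:177]=cv2.resize(a,(177,184)); cv2.imwrite('pics/c3.png',canvas)
E
```

```text
(416, 1050, 3) 0.7619047619047619
(416, 650, 3)
```

View pics/c3.png

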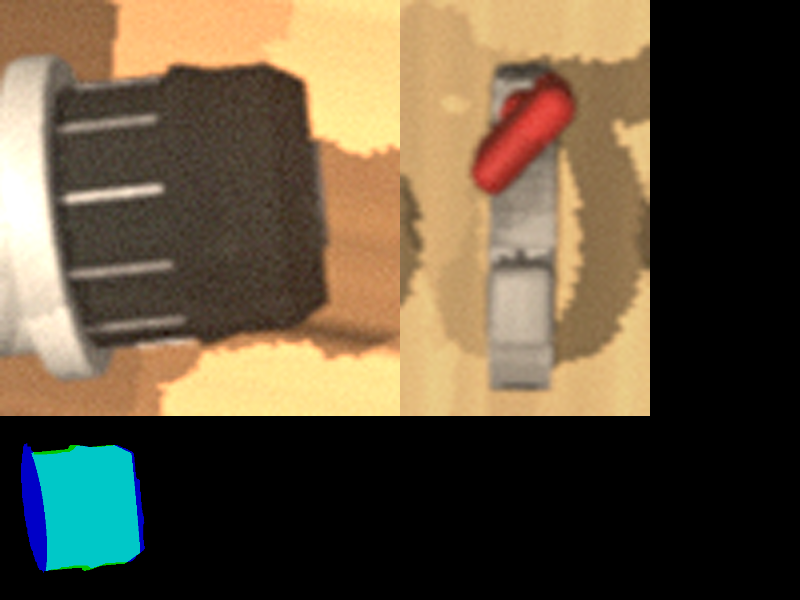

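```bash
sed -i 's/&~hull(m,o,y,\[(10,30.5),(18,30.5)\],roi))&1/)/' fit.py; python3 - <<'E'
from fit import *
import pickle
D=pickle.load(open('D.pkl','rb')); w2=cv2.imread('pics/w2.png'); t=cv2.imread('pics/top0.png'); tm=robot.camera_model('top')
V=[(D['w2'],w2,(205,98,100,104),80),(tm,t,(150,180,50,44),80)]
for v in (V[:1],V[1:],V):
    for y0 in (.17,.27):
        p,f,ms=fit(v,[578.5,117,y0]); print(p,f)
m=D['w1'];b=ray(m,(278.7,203.6),84.4);print('bridge',b,R.from_euler('z',.3375).apply(b-[562.1,-176.2,0]))
cx,cy=(250+(519.5-400)/4.16),0
k1=ray(m,(250+(487-400)/4.16,130+178/4.16),102);k2=ray(m,(250+(562-400)/4.16,130+90/4.16),102);k=(k1+k2)/2
print('key',k,R.from_euler('z',.3375).apply(k-[562.1,-176.2,0]),np.arctan2(*(k2-k1)[[1,0]]))
E
```

```text
[5.82580485e+02 1.19934189e+02 2.86034138e-01] -0.9579916865960597
[5.82637425e+02 1.19949994e+02 2.79253230e-01] -0.9581203275186899
[5.80770657e+02 1.20211742e+02 3.17046982e-01] -0.8997139491839139
[5.80845159e+02 1.20046803e+02 3.09489330e-01] -0.8997896508203618
[5.81928463e+02 1.19714260e+02 2.89485480e-01] -1.8499186701161956
[5.81885958e+02 1.19846819e+02 2.94084142e-01] -1.8490837912100218
bridge [ 563.63489514 -176.15312769   84.4       ] [ 1.43278391  0.55247658 84.4       ]
key [ 599.08948551 -189.21409481  102.        ] [ 3.92120862e+01 -3.16128509e-02  1.02000000e+02] -1.0302620802184832
```

```bash
cat >> h.py <<'E'
CO,CY=fr([562.1,-176.2,0],-.3375,[1.0,0.2,43]),-.3375
SO,SY=np.array([582.5,119.95,110.]),.28
G=32.5
E
python3 - <<'E'
from h import *
q=down(CY-np.pi/2)
robot.move_pose(CO+[0,0,G+60],q); robot.move_straight(CO+[0,0,G],max_speed=60,guard=8); print(robot.get_position()-CO)
f0=robot.get_wrist_force(); robot.gripper_close(); print('w',robot.get_gripper_width(),robot.get_grasp_force(),robot.get_wrist_force()-f0)
robot.move_straight(CO+[0,0,G+80],max_speed=60); print('w',robot.get_gripper_width(),robot.get_wrist_force()-f0,robot.get_moment(),robot.get_time_s())
robot.move_pose(fr(SO,SY,[0,-100,G+30]),down(SY-np.pi/2)); robot.move_straight(fr(SO,SY,[0,-75,G]),max_speed=80)
robot.hold(.3);print(robot.get_time_s(),robot.get_qpos(),robot.get_gripper_width(),robot.get_wrist_force(),robot.get_moment())
for n in('wrist','side'):
    import pickle;pickle.dump(robot.camera_model(n),open(f'{n}1.pkl','wb'))
    cv2.imwrite(f'pics/{n}1.png',robot.grab_frame(n)[...,::-1])
s=cv2.imread('pics/side1.png')[80:230,190:340];w=cv2.imread('pics/wrist1.png')
cv2.imwrite('pics/v5.png',np.hstack([cv2.resize(w,(400,300)),cv2.resize(s,(400,400))[:300]]) if 0 else np.vstack([np.hstack([cv2.resize(s,(400,400),interpolation=3),cv2.resize(w[60:360,130:430],(400,400),interpolation=3)])]))
E
```

```text
[ 0.41760707 -0.2198187  33.10560232]
w 11.634918870791845 59.30341601371765 [-0.61478245  1.07717783  0.56146262]
w 11.846849620510103 [ 0.10341279  0.206421   -1.33087481] [ 0.03622995  0.03446512 -0.07878618] 7.3333
9.1167 [-4.39590255e-02  7.54235241e-02  1.74021186e+00 -3.54981250e-05
  1.32511486e+00  1.24707363e+00] 11.369212490681852 [-0.07882875 -0.59449993 -1.17493855] [ 0.01874237 -0.01020248  0.05168999]
```

View pics/v5.png

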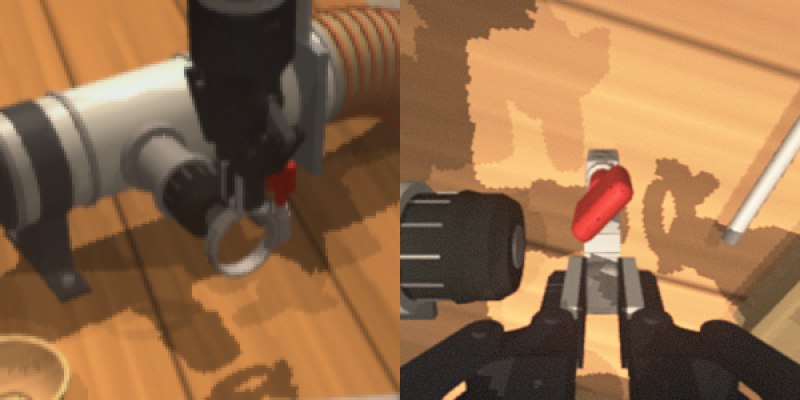

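The clamp is held square: in the wrist view the key is at pane (603,203), strap vertical, cap to the left at (405–525, 190–305). I'll refit the stub from this closer view.

```bash
python3 - <<'E'
from fit import *
import pickle
m=pickle.load(open('wrist1.pkl','rb'));im=cv2.imread('pics/wrist1.png')
for th in(70,80,90):
    v=[(m,im,(110,188,122,116),th)]
    p,f,ms=fit(v,[582.5,120,.28]);print(th,p,f)
v5=(lambda x,y:(130+(x-400)*.75,60+y*.75))
T=np.array(robot.get_position())
for n,(px,z) in dict(key=((603,204),T[2]-33+59),hous=((602,152),T[2]-33+13)).items():
    w=ray(m,v5(*px),z); print(n,R.from_euler('z',-SY).apply(w-T))
print('tcp in stub',R.from_euler('z',-SY).apply(T-SO))
E
```

```text
70 [5.83470877e+02 1.19951136e+02 2.23846164e-01] -0.953914721939177
80 [5.82865041e+02 1.19845525e+02 2.57875853e-01] -0.9224434795628088
90 [5.82361067e+02 1.20730914e+02 3.06647611e-01] -0.9071642129962533
key [40.68970722 -0.20165842 26.        ]
hous [ 4.71869742e+01  1.76671684e-02 -2.00000000e+01]
tcp in stub [  0.14591901 -75.16443537  32.79099792]
```

```bash
python3 - <<'E'
from fit import *
import pickle
D=pickle.load(open('D.pkl','rb'));s=pickle.load(open('side1.pkl','rb'));tm=robot.camera_model('top')
for m,a,b in((D['w2'],(160,19),(201,229)),(tm,(110+101/4,150+63/4),None)):
    if b: A,B=ray(m,a,4),ray(m,b,4); print('feet',A,B,np.arctan2(*(A-B)[[1,0]]))
w2=cv2.imread('pics/w2.png')
for th in(55,65,75,85,95): print(th,fit([(D['w2'],w2,(205,98,100,104),th)],[582.5,120,.27])[:2])
T=np.array(robot.get_position())
for yw in(.23,.28):
    n=proj(s,fr([582.6,119.95,110],yw,[0,-35,0]))[0]; print('nose pred',n,'obs 270.75,160.5')
for dx,dz in((0,-33),(2,-33),(0,-35)):
    a=np.linspace(0,2*np.pi,200); P=np.vstack([np.c_[31.4*np.cos(a)+dx,0*a+y,31.4*np.sin(a)+dz] for y in(-7,7)])
    uv=proj(s,fr(T,SY,P)); print(dx,dz,'left',uv[uv[:,0].argmin()],'bottom',uv[uv[:,1].argmax()])
print('obs left 267.25 171, bottom 280,184')
E
```

```text
feet [680.7037854  223.93534403   4.        ] [467.31914277 163.78441387   4.        ] 0.2747601483307374
55 (array([5.82291343e+02, 1.19790408e+02, 2.56990640e-01]), np.float64(-0.9294929275982761))
65 (array([5.82226572e+02, 1.19617664e+02, 2.83798054e-01]), np.float64(-0.9488070853647982))
75 (array([5.82612097e+02, 1.19838322e+02, 2.82757693e-01]), np.float64(-0.9584258556222512))
85 (array([5.82229786e+02, 1.19919855e+02, 2.80604802e-01]), np.float64(-0.9572217502124044))
95 (array([5.82323125e+02, 1.20039210e+02, 2.84713382e-01]), np.float64(-0.9461202125304405))
nose pred [269.56504696 161.36086112] obs 270.75,160.5
nose pred [270.24941423 161.12095886] obs 270.75,160.5
0 -33 left [265.84884072 173.23845681] bottom [276.83757181 184.47543995]
2 -33 left [266.65051493 172.93255111] bottom [277.6138899  184.16613993]
0 -35 left [265.8727087  173.99058843] bottom [276.84462191 185.19581515]
obs left 267.25 171, bottom 280,184
```

```bash
sed -i 's/^SO,SY=.*/SO,SY=np.array([582.4,119.9,110.]),.278/' h.py; cat > ins.py <<'E'
from h import *
q=down(SY-np.pi/2)
def S(v): return R.from_euler('z',-SY).apply(v)
def pos(): return S(robot.get_position()-SO)
def go(x,y,z,sp=25,guard=None): return robot.move_straight(fr(SO,SY,[x,y,z]),q,max_speed=sp,guard=guard)
E
python3 - <<'E'
from ins import *
x,z=-2.0,33.4
go(x,-60,z,40);robot.hold(.2);f0=np.mean([robot.get_wrist_force() for _ in range(5)],0)
m0=robot.get_moment()
for y in(-42,-34,-28,-22,-17,-12):
    g=go(x,y,z,20,8); robot.hold(.1); f=S(robot.get_wrist_force()-f0)
    print(y,g,pos().round(1),f.round(1),(S(robot.get_moment()-m0)).round(2),robot.get_gripper_width().__round__(1))
    if g or np.abs(f).max()>7: break
print(robot.get_time_s()); np.save('f0.npy',f0)
E
```

```text
-42 False [ -2.  -42.1  33.4] [0.1 1.5 0.4] [ 0.01  0.06 -0.1 ] 11.9
-34 False [ -2.  -34.   33.4] [-0.1  1.6 -0.8] [-0.06  0.04 -0.07] 11.6
-28 False [ -2.  -28.   33.4] [ 0.2  2.6 -0.6] [ 0.01  0.04 -0.05] 11.9
-22 False [ -2.  -21.9  33.4] [0.4 0.9 0. ] [ 0.05 -0.09 -0.03] 11.8
-17 False [ -1.7 -17.1  33.6] [ 2.7  0.2 -0.3] [-0.17 -0.43 -0.11] 11.6
-12 False [ -1.9 -11.8  33.5] [ 2.8  0.3 -0.4] [-0.16 -0.55 -0.09] 11.5
13.85
```

Going on smoothly. A small +x push on the tool means easing about 1 mm to +x.

```bash
python3 - <<'E'
from ins import *
f0=np.load('f0.npy')
x,z=-1.0,33.4
for y in(-12,-9,-6,-3,0,.7):
    g=go(x,y,z,15,8); robot.hold(.1); f=S(robot.get_wrist_force()-f0)
    print(y,g,pos().round(1),f.round(1),(S(robot.get_moment())).round(2),robot.get_gripper_width().__round__(1))
    if g or np.abs(f).max()>7: break
    if abs(f[0])>1.5: x+=.5*np.sign(f[0])
    if abs(f[2])>2: z+=.5*np.sign(f[2])
print(x,z,robot.get_time_s())
for n in('wrist','side','top'):
    cv2.imwrite(f'pics/{n}2.png',robot.grab_frame(n)[...,::-1])
s=cv2.imread('pics/side2.png')[80:230,190:340];w=cv2.imread('pics/wrist2.png')
cv2.imwrite('pics/v6.png',np.hstack([cv2.resize(s,(400,400),interpolation=3),cv2.resize(w[60:360,130:430],(400,400),interpolation=3)]))
E
```

```text
-12 False [ -1.3 -11.8  33.3] [0.9 1.1 0.7] [-0.02 -0.19 -0.04] 11.7
-9 False [-1.1 -8.8 33.3] [ 1.3  2.3 -0.6] [ 0.05 -0.12  0.03] 11.8
-6 False [-1.1 -5.9 33.3] [0.9 1.6 0.4] [ 0.05 -0.11  0.02] 11.6
-3 False [-1.1 -3.  33.3] [ 0.7  1.  -0.1] [ 0.01  0.02 -0.02] 11.7
0 False [-1.   0.  33.4] [ 0.3  1.6 -0.3] [-0.   -0.    0.01] 11.6
0.7 False [-1.   0.7 33.4] [-0.9  1.   0.2] [-0.02  0.01 -0.01] 11.6
-1.0 33.4 16.35
```

View pics/v6.png

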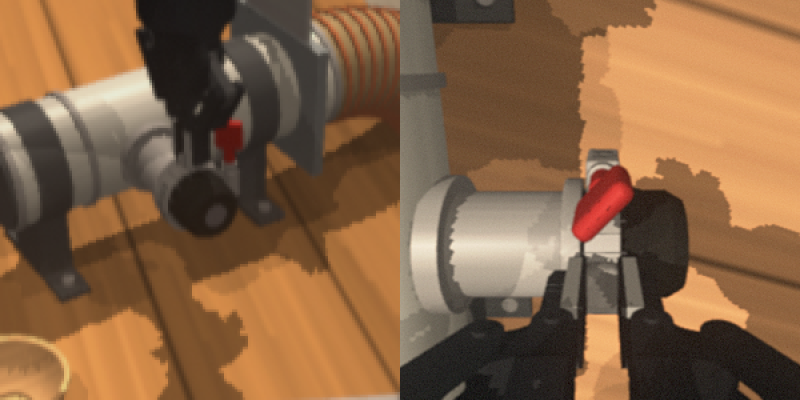

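The band is round the cap next to the shoulder, with the key at pane (601,203). I'll find the shoulder gently for the y reference, back off, then let go.

```bash
python3 - <<'E'
from ins import *
import pickle
f0=np.load('f0.npy')
x,z=-1.0,33.4
for y in np.arange(1.5,6.1,.75):
    g=go(x,y,z,10,7); robot.hold(.1); f=S(robot.get_wrist_force()-f0); p=pos(); print(round(y,2),g,p.round(1),f.round(1))
    if g or f[1]<-4: break
yc=p[1]; go(x,yc-2.5,z,10); robot.hold(.3); print(pos(),S(robot.get_wrist_force()-f0)); np.save('yc.npy',yc)
robot.open_gripper(); robot.hold(.2); print(S(robot.get_wrist_force()))
go(x,yc-2.5,z+45,80); robot.hold(.3)
pickle.dump(robot.camera_model('wrist'),open('w3.pkl','wb'))
cv2.imwrite('pics/w3.png',robot.grab_frame('wrist')[...,::-1]);cv2.imwrite('pics/s3.png',robot.grab_frame('side')[...,::-1])
print(robot.get_time_s(),pos())
s=cv2.imread('pics/s3.png')[110:185,225:300];w=cv2.imread('pics/w3.png')
cv2.imwrite('pics/v7.png',np.hstack([cv2.resize(s,(400,400),interpolation=3),cv2.resize(w[60:260,180:380],(400,400),interpolation=3)]))
E
```

```text
1.5 False [-1.   1.5 33.4] [0.8 1.  0.1]
2.25 False [-1.   2.2 33.4] [-0.   1.4  0.6]
3.0 False [-1.   2.5 33.4] [ 0.5 -1.9 -0.2]
3.75 False [-1.   2.6 33.4] [-0.2 -4.3 -1.2]
[-0.99623539  0.19354045 33.40995513] [-0.13369006  1.00353787  0.0129593 ]
[ 0.20535132 -0.10101115  0.01912546]
20.7417 [-1.14247873  0.11615132 78.0272953 ]
```

View pics/v7.png

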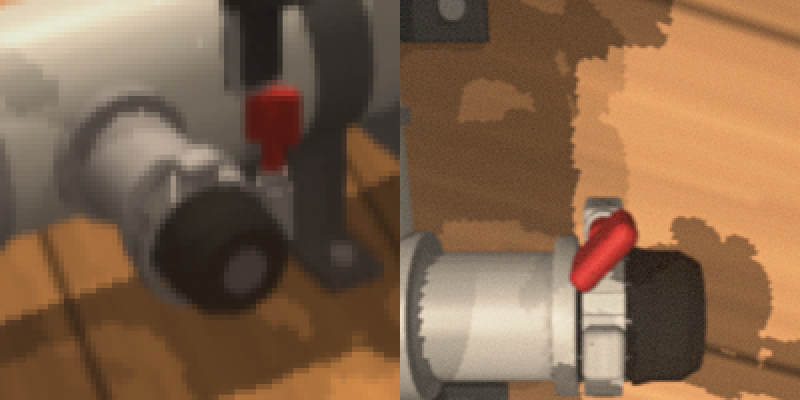

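Released. The clamp hangs upright with the bridge at pane (605,350), behind the barb and off the shoulder. The key wing runs from (584,278) to (626,220). Next I compute the key pose and plan the wrist range.

```bash
cat > key.py <<'E'
from ins import *
import pickle
m=pickle.load(open('w3.pkl','rb')); px=lambda x,y:(180+(x-400)/2,60+y/2)
a,b=ray(m,px(584,278),167.5),ray(m,px(626,220),167.5); KP=S((a+b)/2-SO); KP[2]=46-1.5
WY=np.arctan2(*(b-a)[[1,0]])
E
python3 - <<'E'
from key import *
print('key stub frame',KP,'len',np.linalg.norm(a-b),'wing rel',WY-SY,'q6',robot.get_qpos()[5])
br=S(ray(m,px(604.5,352),110-1.5+41.4)-SO);print('bridge',br)
for n in(-1,1):
    for d in(0,-1,-2,-3):
        q=robot.solve_ik(fr(SO,SY,KP-[0,0,10]),down(WY+n*np.pi/2+d)); print(n,d,None if q is None else np.round(q,2))
E
```

```text
key stub frame [39.83503924 -0.18759209 44.5       ] len 19.700045258498303 wing rel -0.6141404081167094 q6 1.370513241176233
bridge [ 2.27096505 -0.23802884 39.9       ]
-1 0 [ 0.09  0.14  1.67 -0.    1.33  2.  ]
-1 -1 [ 0.09  0.14  1.67 -0.    1.33  3.  ]
-1 -2 [ 0.09  0.14  1.67 -0.    1.33 -2.29]
-1 -3 [ 0.09  0.14  1.67 -0.    1.33 -1.29]
1 0 [ 0.09  0.14  1.67 -0.    1.33 -1.14]
1 -1 [ 0.09  0.14  1.67 -0.    1.33 -0.14]
1 -2 [ 0.09  0.14  1.67 -0.    1.33  0.86]
1 -3 [ 0.09  0.14  1.67 -0.    1.33  1.86]
```

```bash
python3 - <<'E'
from key import *
q=down(WY+np.pi/2); z=KP[2]-9
robot.move_pose(fr(SO,SY,[KP[0],KP[1],85]),q); robot.hold(.2)
f0=np.mean([robot.get_wrist_force() for _ in range(4)],0);m0=robot.get_moment();np.save('k0.npy',np.r_[f0,m0])
print(robot.move_straight(fr(SO,SY,[KP[0],KP[1],z]),q,max_speed=60,guard=6),pos())
robot.gripper_close();robot.hold(.2)
print(robot.get_gripper_width(),robot.get_grasp_force(),S(robot.get_wrist_force()-f0),S(robot.get_moment()-m0),pos(),robot.get_time_s(),robot.get_qpos()[5])
E
```

```text
False [40.23089414 -0.27397297 36.08880479]
6.381556389269471 61.17254376411438 [ 0.2705895  -0.74244961 -0.01891471] [0.03431095 0.10036994 0.00768864] [39.85243445 -0.16050042 35.60621916] 24.9583 -1.1444333105620068
```

Clean grasp with no side force. Now I turn clockwise in steps, following the screw and watching the moment.

```bash
cat > turn.py <<'E'
from key import *
import sys
k0=np.load('k0.npy'); P0=np.array([KP[0],KP[1],KP[2]-9])
def turn(th,sp=None):
    p=P0+[-1.2*th,0,1.2*th]
    robot.move_straight(fr(SO,SY,p),down(WY+np.pi/2-th),max_speed=sp or 150)
def read():
    M=[];F=[]
    for _ in range(6): robot.hold(.02);M.append(robot.get_moment());F.append(robot.get_wrist_force())
    return S(np.mean(F,0)-k0[:3]).round(1),(np.mean(M,0)-k0[3:])[2].round(3)
def go_to(ths,lim,sp=None):
    for th in ths:
        turn(th,sp);f,mz=read();print(round(th,2),'F',f,'Mz',mz,'t',round(robot.get_time_s(),2))
        if mz>lim or np.abs(f).max()>12: break
E
python3 - <<'E'
from turn import *
go_to(np.arange(.2,1.61,.2),.06,2.0)
print(robot.get_dq().round(3),robot.get_qpos()[5],robot.get_gripper_width())
E
```

```text
0.2 F [-0.5 -1.8 -0.1] Mz -0.004 t 25.41
0.4 F [-2.  -4.6 -0.1] Mz 0.049 t 25.86
0.6 F [-3.3 -5.7  0.1] Mz 0.037 t 26.31
0.8 F [-4.3 -6.   0.7] Mz 0.08 t 26.76
[ 0.001  0.001  0.001 -0.001  0.     0.   ] -0.34780737258120054 6.353118845634932
```

```bash
cat >> turn.py <<'E'
import os
off=np.load('off.npy') if os.path.exists('off.npy') else np.zeros(2)
def comply(th,n=3,gain=.1):
    for _ in range(n):
        f,mz=read()
        off[:]+=gain*f[:2]; P0[:2]=[KP[0]+off[0],KP[1]+off[1]]; turn(th,20)
        np.save('off.npy',off)
    f,mz=read(); print(round(th,2),'off',off.round(2),'F',f,'Mz',mz,'t',round(robot.get_time_s(),2)); return f,mz
P0[:2]=[KP[0]+off[0],KP[1]+off[1]]
E
python3 - <<'E'
from turn import *
for _ in range(3): f,mz=comply(.8,1)
for th in (1.,1.2):
    turn(th,2.);f,mz=comply(th,1)
    if mz>.12: break
E
```

```text
0.8 off [-0.39 -0.58] F [-2.9 -4.7  0.6] Mz 0.062 t 27.21
0.8 off [-0.67 -1.07] F [-3.3 -4.2  0.2] Mz 0.057 t 27.66
0.8 off [-0.97 -1.47] F [-2.9 -3.2 -0.3] Mz 0.051 t 28.11
1.0 off [-1.39 -1.83] F [-4.2 -2.4 -0.1] Mz 0.016 t 28.91
1.2 off [-2.02 -2.06] F [-5.3 -1.4  1. ] Mz -0.036 t 29.71
```

A side load is building, so I'm probably gripping off the key's axis. I'll let go and re-measure the key from the same viewpoint as before with a silhouette fit.

```bash
cat > kfit.py <<'E'
from key import *
from scipy.optimize import minimize
k=4
def redmask(im): # bgr
    i=cv2.resize(im,None,fx=k,fy=k,interpolation=cv2.INTER_CUBIC).astype(int); r=((i[...,2]>80)&(i[...,2]>2.2*i[...,1])&(i[...,2]>2*i[...,0])).astype(np.uint8)
    r=cv2.morphologyEx(r,cv2.MORPH_OPEN,np.ones((9,9)));return r
def comp(r,uv):
    n,l,s,c=cv2.connectedComponentsWithStats(r); c[0]=1e9; j=np.argmin(np.hypot(*(c-np.array(uv)*k).T)); return (l==j).astype(np.uint8),s[j],c[j]/k
def kmodel(m,p,zc,shape):
    e=[(x,y,z) for x in(-12,12) for y in(-4,4) for z in(-13,13)]
    P=np.array([p[0],p[1],zc])+R.from_euler('z',p[2]).apply(e); uv=proj(m,fr(SO,SY,P))
    M=np.zeros(shape,np.uint8);cv2.fillConvexPoly(M,np.round(cv2.convexHull(((uv*k+1.5)*16).astype(np.float32))).astype(np.int32),1,shift=4);return M
def keyfit(m,im,p0,zc):
    B,s,c=comp(redmask(im),proj(m,fr(SO,SY,[p0[0],p0[1],zc]))[0])
    f=lambda p:-(lambda A:(A&B).sum()/(A|B).sum())(kmodel(m,p,zc,B.shape))
    best=min((minimize(f,[p0[0],p0[1],a],method='Nelder-Mead',options=dict(initial_simplex=np.array([p0[0],p0[1],a])+np.array([[0,0,0],[3,0,0],[0,3,0],[0,0,.3]]),maxiter=80)) for a in p0[2]),key=lambda r:r.fun)
    return best.x,best.fun,c,s[4]/k/k
E
python3 - <<'E'
from kfit import *
print('w3',keyfit(m,cv2.imread('pics/w3.png'),[39.8,0,[-.6]],44.5))
robot.open_gripper(); robot.hold(.2); T=pos(); go_=robot.move_straight(fr(SO,SY,[T[0],T[1],85]),max_speed=100)
robot.move_pose(fr(SO,SY,[-1.1,0.1,78]),down(SY-np.pi/2)); robot.hold(.2)
m4=robot.camera_model('wrist');im=robot.grab_frame('wrist')[...,::-1];cv2.imwrite('pics/w4.png',im);pickle.dump(m4,open('w4.pkl','wb'))
print('w4',keyfit(m4,im,[38.4,-.5,[-1.8,-1.4,-2.2]],45.9),robot.get_time_s())
E
```

```text
w3 (array([37.29647467,  0.66345692, -0.61314025]), np.float64(-0.7571362647504779), array([281.53769322, 184.71568545]), np.float64(739.9375))
w4 (array([42.48047502,  2.94735488, -2.06546577]), np.float64(-0.6061174704447363), array([277.54404025, 177.57616099]), np.float64(605.625)) 32.7333
```

```bash
cat > kf2.py <<'E'
from kfit import *
a_=np.linspace(0,2*np.pi,12); C4=np.c_[np.cos(a_),np.sin(a_)]
WING=np.vstack([np.c_[C4*4+[sx*8,0],0*a_+z] for sx in(-1,1) for z in(-13,13)])
STEM=np.vstack([np.c_[C4*3.2,0*a_+z] for z in(-24,-13)])
def kpose(p): # key x,y,z, yaw, beta(about stub y), lean(about stub x)
    return lambda e: np.array(p[:3])+R.from_euler('yx',[p[4],p[5]]).apply(R.from_euler('z',p[3]).apply(e))
def mk(m,p,sh):
    M=np.zeros(sh,np.uint8)
    for e in(WING,STEM):
        uv=proj(m,fr(SO,SY,kpose(p)(e))); cv2.fillConvexPoly(M,np.round(cv2.convexHull(((uv*k+1.5)*16).astype(np.float32))).astype(np.int32),1,shift=4)
    return M
def fit6(views,p0s):
    ms=[(m,comp(redmask(im),proj(m,fr(SO,SY,p0s[0][:3]))[0])[0]) for m,im in views]
    f=lambda p:-np.mean([(lambda A:(A&B).sum()/(A|B).sum())(mk(m,p,B.shape)) for m,B in ms])+.02*(p[5]/.1)**2
    st=np.diag([3,3,2,.3,.2,.1]); r=min((minimize(f,p0,method='Nelder-Mead',options=dict(initial_simplex=np.vstack([p0,np.array(p0)+st]),maxiter=260)) for p0 in p0s),key=lambda r:r.fun)
    return r.x.round(2),r.fun.round(3),[[ (A&B).sum()/(A|B).sum() for A in [mk(m,r.x,B.shape)]][0].round(2) for m,B in ms]
E
python3 - <<'E'
from kf2 import *
sm=robot.camera_model('side'); im=robot.grab_frame('side')[...,::-1];cv2.imwrite('pics/s4.png',im)
w3=cv2.imread('pics/w3.png');s3=cv2.imread('pics/s3.png');w4=cv2.imread('pics/w4.png');m4=pickle.load(open('w4.pkl','rb'))
print('3',fit6([(m,w3),(sm,s3)],[[37.3,.7,44.5,-.61,0,0]]))
print('4',fit6([(m4,w4),(sm,im)],[[38,1,45,-1.8,b,0] for b in(0,.2,-.2)]))
for n,i in(('s3',s3),('s4',im)): print(n,comp(redmask(i),proj(sm,fr(SO,SY,[37,.7,44.5]))[0])[1:])
E
```

```text
3 (array([ 3.757e+01,  3.600e-01,  4.489e+01, -7.000e-01,  8.000e-02,
        1.000e-02]), np.float64(-0.779), [np.float64(0.89), np.float64(0.67)])
4 (array([ 4.058e+01,  2.940e+00,  3.848e+01, -1.840e+00,  1.500e-01,
        2.000e-02]), np.float64(-0.623), [np.float64(0.92), np.float64(0.33)])
s3 (array([1086,  506,   38,   61, 1597], dtype=int32), array([276.31120852, 132.58578585]))
s4 (array([1102,  505,   17,   41,  493], dtype=int32), array([277.81186613, 130.70740365]))
```

```bash
python3 - <<'E'
from kf2 import *
w3=cv2.imread('pics/w3.png');w4=cv2.imread('pics/w4.png');m4=pickle.load(open('w4.pkl','rb'))
V=[(m4,w4)]
for i,t in enumerate([[-25,-50,80],[-50,30,100]]):
    go(*t,150); robot.hold(.15); mm=robot.camera_model('wrist'); im=robot.grab_frame('wrist')[...,::-1]; cv2.imwrite(f'pics/w5{i}.png',im); V.append((mm,im))
pickle.dump(V,open('V.pkl','wb'))
print('w3',fit6([(m,w3)],[[37.3,.7,44.5,-.61,0,0]]))
print('all',fit6(V,[[40,2,45,-1.8,0,0]]))
for v in V: print(fit6([v],[[40,2,45,-1.8,0,0]]))
print(robot.get_time_s())
E
```

```text
w3 (array([ 3.730e+01,  3.800e-01,  4.448e+01, -7.100e-01,  1.100e-01,
        1.000e-02]), np.float64(-0.897), [np.float64(0.9)])
all (array([ 4.025e+01,  2.840e+00,  3.668e+01, -1.820e+00,  1.400e-01,
        1.000e-02]), np.float64(-0.868), [np.float64(0.91), np.float64(0.91), np.float64(0.78)])
(array([ 4.138e+01,  3.000e+00,  4.297e+01, -1.830e+00,  1.700e-01,
        4.000e-02]), np.float64(-0.911), [np.float64(0.91)])
(array([40.87,  2.05, 41.92, -1.81,  0.11,  0.1 ]), np.float64(-0.92), [np.float64(0.94)])
(array([40.91,  3.64, 45.91, -1.82, -0.  , -0.06]), np.float64(-0.848), [np.float64(0.86)])
34.425
```

The key now stands at about (40.4, 2.8), turned by about 1.2 rad, and leans about 0.12 rad outward. I'll regrasp on its axis with a matching tilt, high enough to clear the bridge.

```bash
cat > t2.py <<'E'
from kf2 import *
B=.11; AX=np.array([np.sin(B),0,np.cos(B)]); EX=np.array([np.cos(B),0,-np.sin(B)])
C0=np.array([40.3,2.8,40.])  # tip point on the key's axis (stub frame)
C0[0]=40.3+np.tan(B)*0
def rot(th): # th measured from the present key angle; clockwise
    return (R.from_euler('z',SY)*R.from_euler('y',B)*R.from_euler('z',-1.82+np.pi/2-th)*R.from_euler('z',0)*R.from_quat(down(0))).as_quat()
def P(th,off,dz=0): return fr(SO,SY,C0+np.r_[off,0]-1.2*th*EX+1.2*th*AX+dz*AX)
def read(n=6):
    M=[];F=[]
    for _ in range(n): robot.hold(.02);M.append(robot.get_moment());F.append(robot.get_wrist_force())
    k=np.load('k0.npy');return S(np.mean(F,0)-k[:3]),AX@S(np.mean(M,0)-k[3:])
E
python3 - <<'E'
from t2 import *
q0=robot.get_qpos(); off=np.zeros(2)
for d in(0,1,2,2.9): 
    j=robot.solve_ik(P(d,off),rot(d)); print(d,None if j is None else j.round(2))
go(-1,0,95,150)
robot.move_pose(P(0,off,45),rot(0)); robot.hold(.2); print('q6',robot.get_qpos()[5])
k=np.mean([np.r_[robot.get_wrist_force(),robot.get_moment()] for _ in range(4)],0);np.save('k0.npy',k)
print(robot.move_straight(P(0,off),rot(0),max_speed=60,guard=6),pos())
robot.gripper_close();robot.hold(.2);f,mz=read()
print(robot.get_gripper_width(),robot.get_grasp_force(),f.round(1),mz.round(3),S(robot.get_moment()-k[3:]).round(2),robot.get_time_s())
E
```

```text
0 [ 0.1   0.21  1.59 -0.02  1.46  0.08]
1 [ 0.1   0.2   1.59 -0.02  1.46  1.08]
2 [ 0.1   0.2   1.59 -0.02  1.46  2.08]
2.9 [ 0.1   0.2   1.59 -0.02  1.46  2.98]
q6 0.07802591670488536
False [40.64062182  2.74690969 40.48147877]
6.039874456196785 61.82080864906311 [-0.8  0.9  2.6] -0.024 [ 0.23  0.19 -0.01] 38.2333
```

```bash
cat > t3.py <<'E'
from t2 import *
import json,os
st=json.load(open('st.json')) if os.path.exists('st.json') else dict(th=0,off=[0,0])
def step(d,lim,g=.1,n=6):
    st['th']+=d; off=np.array(st['off'])
    robot.move_straight(P(st['th'],off),rot(st['th']),max_speed=3); f,mz=read(n)
    df=np.where(np.abs(f[:2])>1,f[:2],0); st['off']=list(off+np.clip(g*df,-.4,.4))
    print(round(st['th'],2),'F',f.round(1),'Mz',mz.round(3),'off',np.round(st['off'],2),'t',round(robot.get_time_s(),2)); json.dump(st,open('st.json','w'))
    return mz>lim or np.abs(f).max()>12
E
python3 - <<'E'
from t3 import *
st['off']=[0,-.5]
for d in [.15]*5:
    if step(d,.07): break
E
```

```text
0.15 F [-0.7 -1.   2.5] Mz 0.026 off [ 0.  -0.6] t 38.67
0.3 F [-0.1 -0.7  3. ] Mz 0.034 off [ 0.  -0.6] t 39.07
0.45 F [ 0.1 -1.   3.2] Mz 0.041 off [ 0.  -0.7] t 39.47
0.6 F [ 0.8 -1.3  3.3] Mz 0.021 off [ 0.   -0.84] t 39.87
0.75 F [ 1.3 -1.   3.6] Mz 0.041 off [ 0.13 -0.94] t 40.27
```

```bash
python3 - <<'E'
from t3 import *
for d in [.1]*12:
    if step(d,.09): break
E
```

```text
0.85 F [ 1.5 -0.7  4. ] Mz 0.01 off [ 0.28 -0.94] t 40.62
0.95 F [ 1.9 -0.6  4.4] Mz -0.013 off [ 0.47 -0.94] t 40.97
1.05 F [ 2.  -0.8  4.2] Mz -0.003 off [ 0.67 -0.94] t 41.32
1.15 F [ 1.2 -1.4  4. ] Mz -0.002 off [ 0.79 -1.08] t 41.67
1.25 F [ 1.3 -1.4  3.3] Mz -0.058 off [ 0.92 -1.22] t 42.02
1.35 F [ 1.1 -1.   3.5] Mz -0.046 off [ 1.02 -1.22] t 42.37
1.45 F [ 1.4 -1.6  2. ] Mz 0.011 off [ 1.17 -1.38] t 42.72
1.55 F [ 1.2 -1.5  1.1] Mz 0.02 off [ 1.29 -1.52] t 43.07
1.65 F [ 0.8 -1.5 -0.9] Mz 0.032 off [ 1.29 -1.67] t 43.42
1.75 F [ 1.4 -0.7 -2.7] Mz 0.059 off [ 1.43 -1.67] t 43.77
1.85 F [ 0.5 -1.4 -4.8] Mz 0.1 off [ 1.43 -1.81] t 44.12
```

The band is biting, and standstill moment climbs as expected. Fine steps now, aiming for about 0.15 felt at standstill.

```bash
python3 - <<'E'
from t3 import *
C0-=0.6*AX
for d in [0.04]*4:
    if step(d,.14,n=12): break
print(robot.get_gripper_width(),robot.get_qpos()[5])
E
```

```text
1.89 F [-0.3 -0.7 -4. ] Mz 0.227 off [ 1.43 -1.81] t 44.66
6.15429901062889 1.9644767668077832
```

```bash
python3 - <<'E'
from t3 import *
for _ in range(3): f,mz=read(20); print(f.round(1),mz.round(3))
k=np.load('k0.npy');print(S(robot.get_moment()-k[3:]))
E
```

```text
[-1.2 -0.3 -4. ] 0.241
[-1.5  0.  -4.4] 0.248
[-2.   0.3 -4.8] 0.239
[0.16995078 0.34392594 0.23299102]
```

```bash
python3 - <<'E'
from t3 import *
step(-.08,9,n=12,g=0)
E
```

```text
1.81 F [-1.8  0.6 -7.7] Mz 0.192 off [ 1.43 -1.81] t 46.18
```

That is inside the snug window. I'll let go, back away and check the key pose.

```bash
python3 - <<'E'
from t3 import *
th=st['th'];off=np.array(st['off'])
robot.open_gripper();robot.hold(.2);print(S(robot.get_wrist_force()-np.load('k0.npy')[:3]).round(1))
robot.move_straight(P(th,off,60),rot(th),max_speed=100)
robot.move_pose(fr(SO,SY,[-1.1,0.1,80]),down(SY-np.pi/2));robot.hold(.2)
V=[]
for i,t in enumerate([None,[-25,-50,80]]):
    if t: go(*t,150);robot.hold(.15)
    mm=robot.camera_model('wrist');im=robot.grab_frame('wrist')[...,::-1];cv2.imwrite(f'pics/w6{i}.png',im);V.append((mm,im))
print(fit6(V,[[37,1,45,-3.6+np.pi,0,0]]));
for v in V: print(fit6([v],[[37,1,45,-3.6+np.pi,0,0]]))
print(robot.get_time_s())
E
```

```text
[-0.5  0.8  0.5]
(array([ 3.961e+01,  2.250e+00,  3.743e+01, -2.500e-01,  1.500e-01,
        1.000e-02]), np.float64(-0.901), [np.float64(0.92), np.float64(0.88)])
(array([ 3.976e+01,  2.330e+00,  4.012e+01, -2.500e-01,  1.900e-01,
        2.000e-02]), np.float64(-0.895), [np.float64(0.9)])
(array([40.49,  1.58, 42.1 , -0.27,  0.1 ,  0.08]), np.float64(-0.886), [np.float64(0.9)])
49.4
```

The wing's angle is about 0.24 rad short of what I commanded, so I'll regrip and check the tightness with a careful torque probe.

```bash
python3 - <<'E'
from t3 import *
TH=1.55; C=np.array([39.8,2.0,40.])
def Q(d,dz=0): return fr(SO,SY,C-1.2*d*EX*.3+dz*AX)
robot.move_pose(Q(0,45),rot(TH));robot.hold(.15)
k=np.mean([np.r_[robot.get_wrist_force(),robot.get_moment()] for _ in range(6)],0);np.save('k0.npy',k)
print(robot.get_qpos()[5],robot.move_straight(Q(0),rot(TH),max_speed=80,guard=6))
robot.gripper_close();robot.hold(.15);f,mz=read(10);print(robot.get_gripper_width(),f.round(1),mz.round(3),robot.get_time_s())
d=0
while d<.2 and mz<.1 and np.abs(f).max()<12:
    d+=.04;robot.move_straight(Q(d),rot(TH+d),max_speed=3);f,mz=read(8);print(round(d,2),f.round(1),mz.round(3),round(robot.get_time_s(),2))
E
```

```text
1.6261351162297115 False
6.035104782085647 [ 0.  -2.7  1.3] 0.04 51.725
0.04 [-0.2 -3.3  2.3] 0.109 52.11
```

```bash
python3 - <<'E'
from t3 import *
TH=1.55; C=np.array([39.8,2.0,40.])
def Q(d,dz=0): return fr(SO,SY,C-1.2*d*EX*.3+dz*AX)
d=.04
while d<.2:
    d+=.03;robot.move_straight(Q(d),rot(TH+d),max_speed=3);f,mz=read(8);print(round(d,2),f.round(1),mz.round(3),round(robot.get_time_s(),2))
    if mz>.165 or np.abs(f).max()>12: break
E
```

```text
0.07 [-0.2 -4.5  2.9] 0.129 52.49
0.1 [-0.1 -4.7  3.5] 0.178 52.88
```

It holds 0.18 N m without slipping round, against 0.1 at most when free, so the band is snug. Release, retreat, hand in.

```bash
python3 - <<'E'
from t3 import *
TH=1.65; C=np.array([39.8,2.0,40.])
robot.open_gripper();robot.hold(.2)
robot.move_straight(fr(SO,SY,C+70*AX),max_speed=100)
robot.hold(.3);print(S(robot.get_wrist_force()).round(1),robot.get_time_s(),robot.get_dq().round(3))
print(robot.hand_in())
E
```

```text
[-0.4 -0.2 -0.8] 54.9667 [-0.001 -0.003 -0.006  0.001 -0.001 -0.   ]
the job is handed in; nothing more can be done
None
```

I handed the job in at 55 s; no verdict came back. By my measurements the clamp sits behind the barb, about 2 mm from the seat's middle towards the shoulder, snug (the key held 0.18 N m without turning) and released. I could not measure the grip on the cap directly, and the moment peaked near 0.25 N m at standstill (about 0.35 turning, close to the 0.37 crush limit) before I backed off.

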